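Dip the oil of the lab vacuum pump

ROBOT

A 7-joint arm with a two-finger parallel gripper is mounted at the origin on the work surface. World frame = base frame: x ahead of the robot, y to its left, z up, the work surface at z = 0. Lengths are in m, angles in rad, forces in N, time in s.
With the tool pointing down it reaches from about 0.4 to 0.85 m from the base axis. Payload 4.5 kg.
Tool frame: the origin (TCP) lies on the centre line of the jaws, within the pads' length; the fingertips stand tip_extent ahead of it and the grasp point (between the pads) lies 5 mm behind it (tip_extent is the distance from the TCP to the fingertips, in m); z points along the fingers, y is the direction in which the jaws open and shut (so a half turn about z gives the same grasp; the last joint's range is limited). The gripper opens to 85 mm and grips with 20 to 120 N. Pads are 22 mm wide; open, the fingers measure 114 mm over their backs; the gripper's body (76 mm by 85 mm) begins 54 mm behind the grasp point. The pads swing forward as they close: fully open they stand 13 mm farther back than shut.
Start: joints at [1.25, 0.689, -0.195, 1.565, 0.157, 0.902, -0.215], TCP at [0.217, -0.586, 0.245] pointing down, gripper open.
Joint ranges: [-3.01, 3.01], [-0.46, 2.08], [-1.47, 1.51], [0.13, 2.56], [-1, 4.14], [0.04, 2.09], [-2.66, 2.66]. Speed limits (rad/s): [2.57, 2.57, 3.14, 3.14, 3.14, 3.14, 3.14].

INTERFACE

Orientations are given as [roll, pitch, yaw] about the fixed x, y, z axes, in that order (R = Rz(yaw) Ry(pitch) Rx(roll)).
In Python, from bench import * gives the robot as it stands.
- The arm moves only by the tool step_arm, never from a script. Its arguments are lists of equal length, an entry for each row: "dr": the turn, a rotation vector about the tool's x, y, z in degrees, a list of three; "linear": the shift along the tool's x, y, z in mm, a list of three; "fingers": the closure, from 0 (fully open) to 1 (shut). In form: {"dr": [[ax, ay, az], ...], "linear": [[tx, ty, tz], ...], "fingers": [fingers, ...]}. A call has 1 to 10 rows; each row is the pose to reach, as a shift and turn from the pose commanded when the call began, along the tool's axes at that moment; what a row does not reach only later rows make up. A row lasts 1/8 s, in which the tool goes at most 62.5 mm and 10.7 degrees, less where a joint would pass 70% of its speed; a pose out of reach is approached as far as the arm can. A call with a gripper value outside its range is refused whole. The fingers move at their own pace and stop on an object; the grip force is fixed at half the most. Time passes only in rows, so rows that repeat a pose let the fingers close. It gives the time, the measured TCP pose, the force and the opening at its end, in the units of the state.
- observe(): the state, without advancing time (a new reading comes with each control period).
- snapshot(name): name is "scene" or "top"; returns a dict with "frame" (420x560x3 uint8, red, green, blue), "depth" (420x560 float32, m along the optical axis (not along the pixel's ray), 0 where there is no reading), "fx", "fy", "cx", "cy" (pixels), "D" ([k1, k2, p1, p2, k3] as OpenCV has them; the pictures are not rectified), "extrinsics" (4x4, takes a point from world to camera coordinates). Camera axes: x right, y up, looking along -z (the intrinsics and any distortion apply to the point x, -y, -z); pixel columns grow to the right and rows downward; lengths in m; the calibration is good to about 2 mm. A picture is of the moment at which its call begins.
- job_done(): hands the job in, once; it reports no verdict.
Trained networks look in a picture, given as the dict that the camera call returned (one of the last four; its "shot" number tells which), for a name from the list of things; names that differ only in an ending like _2 or _b are one class to them, and where a whole thing is asked for, a point or a joint stands for the part that bears it (a point fixed in the world has none). Each returns a list of dicts, best first, with "score" (0 to 1); they miss things now and then, are a little off and sometimes report something else, mostly with a low value. They report only what shows in the picture. A call takes as long as a camera call. They do not tell look-alikes from the thing itself.
- outline_of(picture, target): "mask" (420x560 bool, what is visible of it) and "bbox" ([left, top, width, height] in pixels, round what is visible of it).
The state is a dict: "time_s": time; "joint_positions": joint angles; "qd": joint speeds; "tau": joint torques, N m; "eef_pos": TCP position; "ee_rot": TCP orientation; "force": force on the tool from outside, world axes, zero at the start; "torque": the same for the moment, N m; "finger_gap": finger opening in m.
Only numpy, scipy, OpenCV 4.12 (cv2) and the standard library are available. Lean on these libraries where they do the work, as an engineer would, in place of code of your own. Each camera call takes 0.05 s, during which the arm holds its last target.

TASK

Check the oil of the vacuum pump: first press the sprung oil-return lever on the pump right down to its stop and let it spring back up, so that the oil caught in the exhaust filter runs back into the pump. Then take the wiped dipstick off its rest by the handle, push it into the sloping dipstick tube until its collar stops on the mouth, draw it right out again, and finish while still holding it steady and level in the gripper, its tip over the drip tray and well clear of everything, ready to be read. Leave the bottle, the slide box and the beaker where they stand.

Things in the scene. Friction and masses are not known exactly. Their poses are not given: they have to be found in the camera images.
- pump: Vacuum pump, fixed. Origin on the bench under the centre of its grey oil box (140 x 160 mm, 180 high); x points away from the lever side, y along the pump to the tube end, z up. Motor (130 mm thick, terminal box top 186) runs to y = -325 mm. On the oil box: inlet port at (30, 35) mm, top 214; exhaust filter, 72 mm across, at (30, -50) mm, top 307.
- oil_lever (a joint): Sprung oil-return lever: 0 at rest (arm along the pump's -x, 25 degrees above level), growing as it is pressed down, stop at 0.87 rad (25 degrees below level). Springs back by itself; at the pad about 1.6 N to start, 5.5 N at the stop. Arm 12 mm wide with a black thumb pad 30 x 26 mm, 10 mm thick, at its end.
- lever_pad (a point): The middle of the upper face of the lever's thumb pad (moves with the lever), 85 mm along the lever from its hinge; about 190 mm above the bench at rest and 119 mm at the stop. Press here from above.
- lever_hinge (a point): The lever's hinge centre, fixed, on the pump's -x side, 150 mm above the bench; the hinge line is parallel to the pump's y axis.
- tube: Sloping steel dipstick tube at the pump's +y end. Origin at the centre of its mouth, 180 mm above the bench, (-30, 135) mm from the pump's origin; z points out of the mouth along the tube, 40 degrees above level, over the pump's +y. Rim 30 mm across outside, flared: 23 mm inside at the rim, narrowing within 12 mm to a 14 mm bore; free depth over 125 mm.
- dipstick: Dipstick, about 0.12 kg, lying level on its rest. Origin on its axis at the collar's stop face, x along the rod to the tip. Steel rod 8 mm thick, x = 0 to 120 mm, two ring marks near the tip; collar 28 mm across, x = -8 to 0; black flat-sided handle, x = -100 to -8, 16 mm wide (y), 22 mm high (z, up at first). Grip it near x = -60 on the 16 mm width.
- dipstick_tip (a point): The tip of the dipstick, x = 120 mm on its axis.
- rest: The dipstick's grey rest, fixed. Origin on the bench below the dipstick's origin, x along the lying dipstick, whose axis is 60 mm up. Foot plate 130 x 70 mm, 10 thick (x = -38 to 92 mm); notched uprights 8 mm thick at x = -22 (44 wide, top 61, holds the handle by the collar) and x = 75 (36 wide, top 64, holds the rod). Lift straight up.
- tray: The drip tray, fixed, an open steel tray lined with white paper, 130 mm (x) by 180 mm (y), rim 18 mm high. Origin on the bench under its middle. Rest and tray may change places.
- oil_bottle: Bystander: closed white oil bottle, 64 mm across, 170 mm high, origin at the centre of its underside.
- slide_box: Bystander: grey box for microscope slides, 90 x 170 mm, 34 mm high, origin at the centre of its underside.
- beaker: Bystander: empty glass beaker, 68 mm across, 90 mm high, origin at the centre of its underside.
Things that resemble listed ones, but are neither listed nor needed, are in the scene too. Of the things shaped like the tray, the steel one is meant. What is meant by the dipstick is not blue, and is the larger of those in its own colour.

How it is judged:
By the outcome, as a careful person would: the job done as asked, in the order asked, and still so for the second after the job is handed in, while the arm keeps its last pose, push and grip.
It also fails if it takes over 61 s, if anything falls off the work surface, if the arm or the gripper's body presses on something with over 40 N, if the wrist force passes 120 N, or if a joint passes its speed limit or range.

## Working session

There is one attempt and no reset: what is moved stays moved. The work goes in short steps, Python scripts to look and compute and a tool call to move; the robot and the scene stay as the last step left them, time stands still between calls to the robot, and variables do not carry over. Pictures are saved under pics/ and viewed, and the job is handed in when it is done.

Besides the shell and the picture viewer there is one more tool, called after "Emit:" by a JSON object that holds its "fn" and its "kwargs". step_arm: Moves the arm, as the interface text tells. Its arguments: {"type":"object","properties":{"dr":{"type":"array"},"linear":{"type":"array"},"fingers":{"type":"array"}},"required":["dr","linear","fingers"]}

```bash
ls; mkdir -p pics; python3 - <<'E'
from bench import *
import cv2, numpy as np, pickle
print(observe())
for n in("scene","top"):
    s=snapshot(n); pickle.dump(s,open(f"{n}0.pkl","wb"))
    cv2.imwrite(f"pics/{n}0.png",cv2.resize(s["frame"][:,:,::-1],None,fx=1.4,fy=1.4,interpolation=cv2.INTER_CUBIC))
    print({k:s[k] for k in s if k not in("frame","depth")})
    for t in ["pump","oil_lever","tube","dipstick","rest","tray","oil_bottle","slide_box","beaker"]:
        print(n,t,[(round(d["score"],2),d["bbox"]) for d in outline_of(s,t)])
E
```

```text
pics
{'time_s': 0.0, 'joint_positions': array([ 1.24980065,  0.69000429, -0.19451483,  1.56636383,  0.15725771,
        0.90249776, -0.21510709]), 'qd': array([ 0.00033035, -0.0003509 ,  0.00010596,  0.00140933,  0.0002748 ,
        0.00052076,  0.00161245]), 'tau': array([ 3.39987810e-05, -5.39616859e+01, -1.26647428e+00, -1.58544284e+01,
        9.14622709e-03,  9.41109698e-03, -1.55752637e-07]), 'eef_pos': array([ 0.21686653, -0.58548938,  0.24446609]), 'ee_rot': array([-3.13970926e+00,  1.02369896e-04,  3.54849938e-01]), 'force': array([ 0.37811072,  0.13124512, -0.2350187 ]), 'torque': array([ 0.00017535, -0.00253056,  0.02612824]), 'finger_gap': 0.0855386779523204}
{'fx': 440.6848499022432, 'fy': 440.6848499022432, 'cx': 275.30907190224485, 'cy': 213.90084018495585, 'D': array([0.03944206, 0.        , 0.        , 0.        , 0.        ]), 'extrinsics': array([[-0.47926894,  0.87756098,  0.01371192,  0.22095996],
       [-0.60948136, -0.34402111,  0.71427022,  0.18587584],
       [ 0.63153286,  0.33397037,  0.69973569, -1.5770988 ],
       [ 0.        ,  0.        ,  0.        ,
[... 1068 characters left out ...]
]), 'shot': 2}
top pump [(0.78, [297.6, 127.3, 141.5, 96.7])]
top oil_lever [(0.68, [218.4, 180.3, 56.6, 14.7]), (0.65, [353.4, 198.0, 9.6, 23.4])]
top tube [(0.68, [301.2, 177.3, 13.8, 7.6])]
top dipstick [(0.72, [218.3, 179.2, 23.6, 8.2]), (0.67, [266.7, 245.4, 54.9, 32.7]), (0.6, [182.8, 146.5, 30.3, 31.1])]
top rest [(0.97, [229.1, 179.9, 42.4, 28.0]), (0.68, [215.6, 179.5, 58.0, 14.8]), (0.18, [297.9, 134.3, 142.4, 88.1])]
top tray [(0.84, [125.2, 187.2, 54.9, 43.4]), (0.79, [188.9, 223.3, 55.4, 46.9]), (0.67, [171.1, 290.5, 59.5, 51.5])]
top oil_bottle [(0.64, [409.2, 229.3, 27.7, 19.5])]
top slide_box [(0.84, [232.3, 126.4, 42.9, 30.5])]
top beaker [(0.85, [370.8, 224.2, 23.6, 18.8])]
```

View pics/scene0.png

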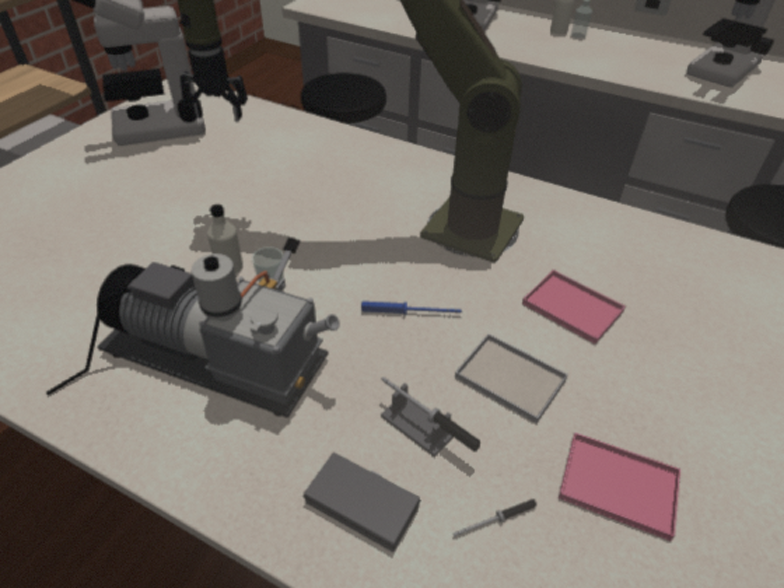

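View pics/top0.png

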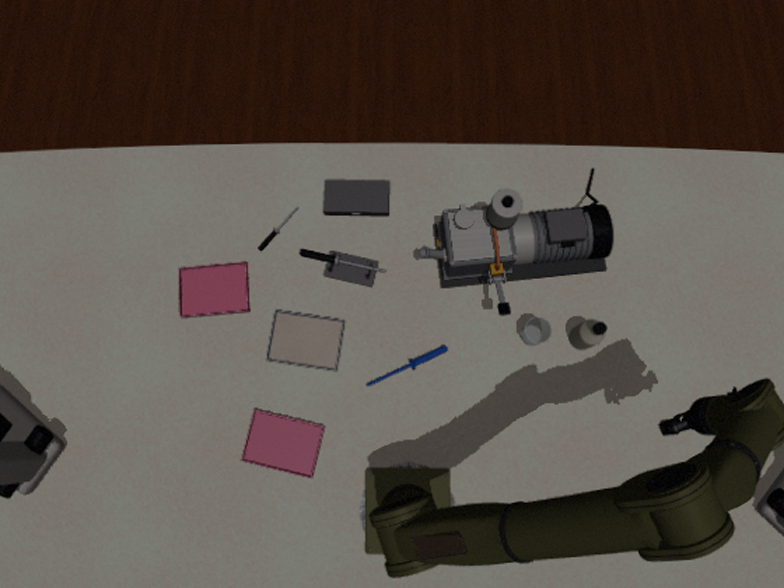

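The scene picture shows the pump on the left with its tube mouth at about (333,322). The rest with the black-handled dipstick is at (430,415), the steel tray at (510,377), the red trays are decoys, and the blue and small dipsticks are look-alikes. The top picture shows the lever pad at (503,308) and the dipstick handle at (318,255). Next I'll measure these.

```bash
cat > h.py <<'E'
import numpy as np, cv2, pickle
def K(s): return np.array([[s["fx"],0,s["cx"]],[0,s["fy"],s["cy"]],[0,0,1.]])
def cloud(s):
    H,W=s["depth"].shape
    u,v=np.meshgrid(np.arange(W),np.arange(H))
    p=np.stack([u,v],-1).reshape(-1,1,2).astype(float)
    n=cv2.undistortPoints(p,K(s),s["D"]).reshape(H,W,2)
    d=s["depth"]
    c=np.stack([n[...,0]*d,-n[...,1]*d,-d],-1)
    E=s["extrinsics"]
    w=(c-E[:3,3])@E[:3,:3]
    w[d<=0]=np.nan
    return w
def proj(s,P):
    P=np.atleast_2d(P); E=s["extrinsics"]; c=P@E[:3,:3].T+E[:3,3]
    c=c*[1,-1,-1]
    return cv2.projectPoints(c,np.zeros(3),np.zeros(3),K(s),s["D"])[0].reshape(-1,2)
def ray(s,uv,z):
    n=cv2.undistortPoints(np.array(uv,float).reshape(-1,1,2),K(s),s["D"]).reshape(-1,2)
    E=s["extrinsics"]; R=E[:3,:3]; o=-R.T@E[:3,3]
    d=np.c_[n[:,0],-n[:,1],-np.ones(len(n))]@R
    return o+d*((z-o[2])/d[:,2])[:,None]
E
python3 - <<'E'
from h import *
from bench import *
for n in("scene","top"):
    s=snapshot(n); pickle.dump(s,open(f"{n}1.pkl","wb")); w=cloud(s)
    # bench noise
    z=w[...,2]; m=(abs(z)<.02)&(abs(w[...,0]-.5)<.3)&(abs(w[...,1])<.4)
    print(n,"bench z med,std",np.nanmedian(z[m]),np.nanstd(z[m]))
    # oil box top plane
    for t in["pump","oil_lever","tube","dipstick","rest","tray","slide_box","beaker","oil_bottle"]:
        for d in outline_of(s,t)[:3]:
            mm=d["mask"]; q=w[mm]; q=q[~np.isnan(q[:,0])]
            print(n,t,round(d["score"],2),len(q),np.round(np.median(q,0),3),"min",np.round(np.percentile(q,2,axis=0),3),"max",np.round(np.percentile(q,98,axis=0),3))
    m=(abs(z-.18)<.006)&(w[...,1]>-.45)&(w[...,1]<0)&(w[...,0]>.45)
    q=w[m]; print("180 plane",len(q),np.median(q,0)); 
    r=cv2.minAreaRect((q[:,:2]*1000).astype(np.float32)); print(r)
E
```

```text
scene bench z med,std 2.6883462078310605e-05 0.003789257461497871
scene pump 0.9 13108 [ 0.702 -0.205  0.147] min [ 0.554 -0.474  0.021] max [ 0.755 -0.073  0.295]
scene oil_lever 0.66 164 [ 0.489 -0.208  0.176] min [ 0.436 -0.282  0.073] max [ 0.534 -0.201  0.194]
scene tube 0.48 223 [ 0.605 -0.048  0.169] min [ 0.457 -0.141  0.   ] max [ 0.612 -0.026  0.189]
scene dipstick 0.95 545 [0.62  0.202 0.065] min [ 0.539  0.053 -0.   ] max [0.637 0.268 0.073]
scene dipstick 0.78 324 [0.696 0.349 0.014] min [ 0.654  0.294 -0.002] max [0.761 0.385 0.02 ]
scene dipstick 0.73 333 [ 0.371 -0.033  0.019] min [ 0.312 -0.089 -0.001] max [0.4   0.088 0.028]
scene rest 0.82 1037 [0.614 0.143 0.009] min [0.577 0.085 0.003] max [0.646 0.207 0.062]
scene rest 0.3 380 [0.623 0.213 0.067] min [0.585 0.075 0.052] max [0.637 0.267 0.073]
scene tray 0.71 2051 [0.16  0.311 0.006] min [0.085 0.217 0.001] max [0.24  0.396 0.02 ]
scene tray 0.7 2767 [0.417 0.259 0.005] min [ 0.346  0.167 -0.   ] max [0.489 0.345 0.019]
scene tray 0.66 4191 [0.547 0.505 0.005] min [0.478 0.413 0.001] max [0.615 0.588 0.019]
scen
[... 1460 characters left out ...]
 0.91 523 [0.592 0.141 0.01 ] min [0.562 0.084 0.003] max [0.637 0.206 0.064]
top tray 0.8 1979 [0.416 0.256 0.005] min [ 0.348  0.167 -0.004] max [0.485 0.344 0.019]
top tray 0.64 1812 [0.545 0.499 0.005] min [ 0.479  0.411 -0.003] max [0.611 0.587 0.019]
top slide_box 0.85 1208 [0.784 0.13  0.033] min [0.744 0.049 0.008] max [0.834 0.212 0.041]
top beaker 0.7 350 [ 0.435 -0.321  0.043] min [ 0.4   -0.343 -0.002] max [ 0.461 -0.283  0.094]
top oil_bottle 0.92 405 [ 0.417 -0.427  0.111] min [ 0.395 -0.459  0.013] max [ 0.45  -0.41   0.174]
180 plane 1722 [ 0.63103442 -0.17345075  0.18016826]
((589.7395629882812, -220.89346313476562), (386.2304992675781, 240.91050720214844), 87.9139404296875)
```

```bash
python3 - <<'E'
from h import *
W={n:pickle.load(open(n+"1.pkl","rb")) for n in("scene","top")}
for n,s in W.items():
    w=cloud(s); z=w[...,2]
    m=((abs(z-.18)<.005)&(w[...,1]>-.31)&(w[...,1]<-.05)&(w[...,0]>.5)&(w[...,0]<.8)).astype(np.uint8)
    k,l,st,_=cv2.connectedComponentsWithStats(m,connectivity=4); i=1+np.argmax(st[1:,4])
    q=w[l==i]; r=cv2.minAreaRect((q[:,:2]*1000).astype(np.float32)); print(n,"boxtop",len(q),r, np.round(np.percentile(q,[1,99],axis=0),3).tolist())
    # lever pad, high near
    m=(w[...,0]>.42)&(w[...,0]<.56)&(w[...,1]>-.25)&(w[...,1]<-.17)&(z>.12)
    q=w[m]; o=np.argsort(q[:,0]); print("lever",len(q)); print(np.round(q[o][::max(1,len(q)//25)],3).tolist())
    # dark pixels of pad
    g=s["frame"].max(-1); mm=m&(g<60); 
    if mm.sum(): print("pad dark",mm.sum(),np.round(np.percentile(w[mm],[3,50,97],axis=0),3).tolist())
    # dipstick
    m=(w[...,0]>.54)&(w[...,0]<.68)&(w[...,1]>.03)&(w[...,1]<.30)&(z>.05)&(z<.09)
    q=w[m]
    for a in np.arange(.04,.28,.015):
        b=q[(q[:,1]>=a)&(q[:,1]<a+.015)]
        if len(b): print(round(a,3),len(b),np.round(np.median(b,0),4),"x",np.round([b[:,0].min(),b[:,0].max()],4),"zmax",round(np.percentile(b[:,2],95),4))
    # tube points
    m=(w[...,0]>.55)&(w[...,0]<.66)&(w[...,1]>-.09)&(w[...,1]<-.0)&(z>.11)&(z<.22)
    q=w[m]; print("tube",len(q),np.round(np.percentile(q,[2,50,98],axis=0),3).tolist())
    f=s["frame"]
    for nm,P in dict(tube=[.605,-.045,.17],lev=[.49,-.21,.18],dip=[.61,.16,.06]).items():
        u,v=proj(s,P)[0]; u,v=int(u),int(v); c=f[v-40:v+40,u-50:u+50,::-1]
        cv2.imwrite(f"pics/{n}_{nm}.png",cv2.resize(c,None,fx=5,fy=5,interpolation=cv2.INTER_CUBIC)); print(nm,u,v)
E
python3 -c "
import cv2,numpy as np
for n in('scene','top'):
    cv2.imwrite(f'pics/{n}_m.png',cv2.resize(np.hstack([cv2.imread(f'pics/{n}_{k}.png') for k in('tube','lev','dip')]),(800,213)))
cv2.imwrite('pics/m.png',np.vstack([cv2.imread('pics/scene_m.png'),cv2.imread('pics/top_m.png')]))"
```

```text
scene boxtop 1628 ((643.23388671875, -163.70635986328125), (136.82406616210938, 159.06884765625), 7.026770114898682) [[0.573, -0.23, 0.175], [0.714, -0.084, 0.184]]
lever 266
[[0.449, -0.205, 0.188], [0.456, -0.212, 0.193], [0.46, -0.22, 0.197], [0.463, -0.211, 0.192], [0.466, -0.215, 0.192], [0.468, -0.221, 0.188], [0.471, -0.209, 0.188], [0.474, -0.224, 0.187], [0.477, -0.215, 0.186], [0.479, -0.201, 0.183], [0.484, -0.207, 0.184], [0.49, -0.207, 0.177], [0.496, -0.213, 0.176], [0.501, -0.213, 0.172], [0.507, -0.206, 0.172], [0.514, -0.205, 0.167], [0.518, -0.212, 0.167], [0.525, -0.204, 0.165], [0.529, -0.212, 0.158], [0.533, -0.196, 0.153], [0.535, -0.185, 0.149], [0.537, -0.196, 0.153], [0.542, -0.186, 0.154], [0.546, -0.189, 0.159], [0.551, -0.185, 0.162], [0.554, -0.189, 0.17], [0.557, -0.188, 0.154]]
pad dark 78 [[0.456, -0.223, 0.161], [0.469, -0.211, 0.189], [0.527, -0.189, 0.196]]
0.055 15 [0.5846 0.0639 0.0628] x [0.5788 0.5868] zmax 0.0664
0.07 17 [0.5874 0.0769 0.0636] x [0.5825 0.5909] zmax 0.0655
0.085 43 [0.5992 0.0951 0.0628] x [0.5803 0.609 ] zmax 0.0657
0.1 52 [0.
[... 2059 characters left out ...]
4 ] x [0.5963 0.6056] zmax 0.067
0.145 9 [0.6031 0.1551 0.0626] x [0.601  0.6082] zmax 0.0687
0.16 20 [0.6073 0.1716 0.0638] x [0.5977 0.6208] zmax 0.0768
0.175 29 [0.6099 0.1836 0.0678] x [0.5966 0.6325] zmax 0.0739
0.19 38 [0.6085 0.1964 0.0648] x [0.5925 0.633 ] zmax 0.074
0.205 22 [0.6157 0.2115 0.0684] x [0.6089 0.6248] zmax 0.0755
0.22 24 [0.6193 0.2269 0.0691] x [0.6117 0.628 ] zmax 0.0764
0.235 26 [0.6237 0.242  0.0678] x [0.6146 0.6327] zmax 0.0728
0.25 21 [0.6279 0.2568 0.0688] x [0.6201 0.6348] zmax 0.0756
0.265 2 [0.6254 0.2665 0.0691] x [0.6248 0.6261] zmax 0.073
tube 190 [[0.586, -0.09, 0.115], [0.602, -0.068, 0.167], [0.655, -0.029, 0.189]]
tube 305 178
lev 357 212
dip 244 185
```

View pics/m.png

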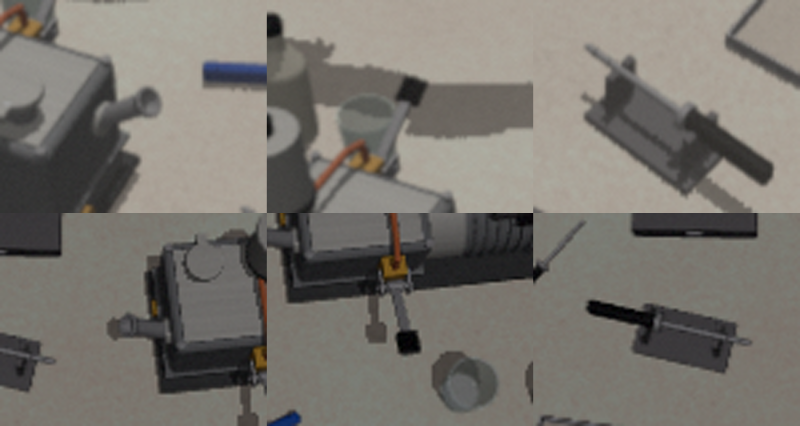

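```bash
cat > ov.py <<'E'
from h import *
def circ(c,n,r,N=40):
    n=n/np.linalg.norm(n); a=np.cross(n,[1,0,0.3]); a/=np.linalg.norm(a); b=np.cross(n,a)
    t=np.linspace(0,2*np.pi,N)[:,None]; return c+r*(np.cos(t)*a+np.sin(t)*b)
def pumpframe(x,y,yaw):
    c,s=np.cos(yaw),np.sin(yaw); R=np.array([[c,-s,0],[s,c,0],[0,0,1.]]); return R,np.array([x,y,0])
def pumpcurves(x,y,yaw,lev=0.):
    R,o=pumpframe(x,y,yaw); L=[]
    L.append(np.array([[a*.07,b*.08,.18] for a,b in((1,1),(1,-1),(-1,-1),(-1,1),(1,1))]))
    d=np.array([0,np.cos(np.radians(40)),np.sin(np.radians(40))]); m=np.array([-.03,.135,.18])
    L.append(circ(m,d,.015)); L.append(np.array([m,m-.05*d]))
    L.append(circ(np.array([.03,.035,.214]),np.array([0,0,1.]),.012))
    L.append(circ(np.array([.03,-.05,.307]),np.array([0,0,1.]),.006))
    return [c@R.T+o for c in L]
def dipcurves(x,y,yaw,z=.06):
    R,o=pumpframe(x,y,yaw); o=o+[0,0,z]; L=[]
    L.append(np.array([[0,.004,0],[.12,.004,0],[.12,-.004,0],[0,-.004,0]]))
    L.append(np.array([[-.1,.008,.011],[-.008,.008,.011],[-.008,-.008,.011],[-.1,-.008,.011],[-.1,.008,.011]]))
    L.append(circ(np.array([0,0,0.]),np.array([1.,0,0]),.014))
    L.append(np.array([[a,b,-.05] for a,b in((-.038,.035),(.092,.035),(.092,-.035),(-.038,-.035),(-.038,.035))]))
    return [c@R.T+o for c in L]
def draw(s,curves,ctr,fn,hw=(60,45),k=6,col=(0,255,0)):
    u,v=proj(s,ctr)[0].round().astype(int); f=s["frame"][v-hw[1]:v+hw[1],u-hw[0]:u+hw[0],::-1]
    im=cv2.resize(f,None,fx=k,fy=k,interpolation=cv2.INTER_CUBIC); im=cv2.convertScaleAbs(im,alpha=1.6)
    for c in curves:
        p=(proj(s,c)-[u-hw[0],v-hw[1]]+.5)*k
        cv2.polylines(im,[np.round(p).astype(int)],False,col,1,cv2.LINE_AA)
    if fn: cv2.imwrite(fn,im)
    return im
E
python3 - <<'E'
from ov import *
S={n:pickle.load(open(n+"1.pkl","rb")) for n in("scene","top")}
p=(.643,-.164,np.radians(7.1)); 
y0=.167; d=(.600+.23*(y0-.138),y0,np.radians(-90-13))
A=[draw(S[n],pumpcurves(*p),[.62,-.12,.18],None,(50,38),8) for n in S]
cv2.imwrite("pics/pumpov.png",cv2.resize(np.vstack(A),None,fx=.49,fy=.49,interpolation=cv2.INTER_AREA))
A=[draw(S[n],dipcurves(*d),[.61,.16,.06],None,(50,38),8) for n in S]
cv2.imwrite("pics/dipov.png",cv2.resize(np.vstack(A),None,fx=.49,fy=.49,interpolation=cv2.INTER_AREA))
for n,s in S.items():
    w=cloud(s); z=w[...,2]
    m=((abs(z-.010)<.004)&(w[...,1]>.05)&(w[...,1]<.24)&(w[...,0]>.54)&(w[...,0]<.67)).astype(np.uint8)
    q=w[m>0]; print(n,cv2.minAreaRect((q[:,:2]*1000).astype(np.float32)))
E
```

```text
scene ((607.7599487304688, 145.46287536621094), (131.59786987304688, 63.12165832519531), 76.3030776977539)
top ((604.2095336914062, 144.3946075439453), (126.20463562011719, 184.7698974609375), 0.3117474317550659)
```

View pics/pumpov.png

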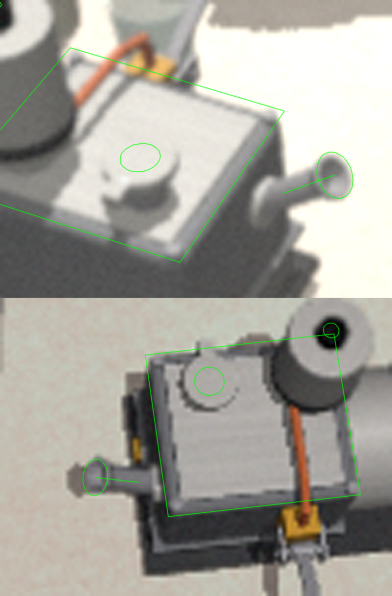

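View pics/dipov.png

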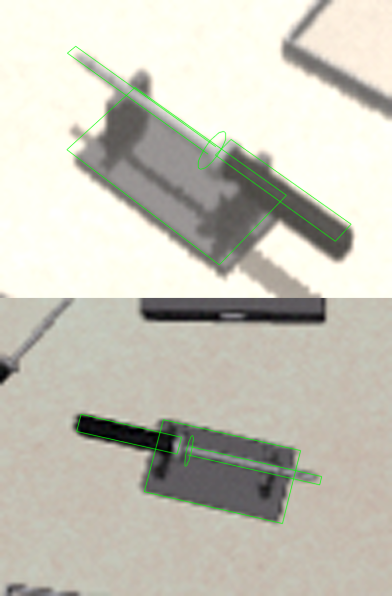

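```bash
python3 - <<'E'
from ov import *
S={n:pickle.load(open(n+"1.pkl","rb")) for n in("scene","top")}
y0=.1705; d=(.6095,y0,np.radians(-90-13))
A=[draw(S[n],dipcurves(*d),[.61,.16,.06],None,(40,30),10) for n in S]
cv2.imwrite("pics/dipov2.png",cv2.resize(np.hstack(A),None,fx=.5,fy=.5,interpolation=cv2.INTER_AREA))
E
```

```text
(no output)
```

View pics/dipov2.png

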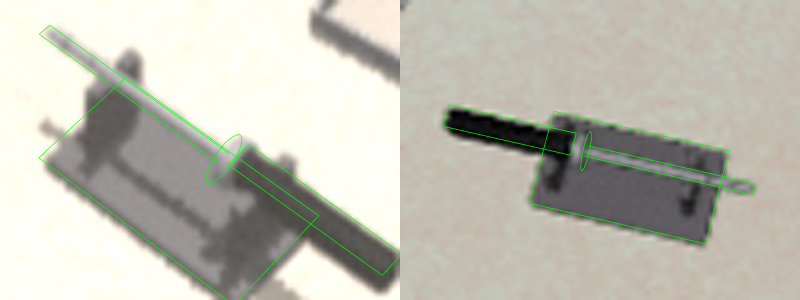

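```bash
python3 - <<'E'
import bench
print([k for k in dir(bench) if not k.startswith('_')])
print(getattr(bench,'tip_extent',None))
o=bench.observe();print(o['time_s'])
E
```

```text
['PlanningError', 'job_done', 'observe', 'outline_of', 'snapshot', 'tip_extent']
0.014
2.0
```

```bash
cat > rel.py <<'E'
from h import *
from bench import *
from scipy.spatial.transform import Rotation as Ro
np.set_printoptions(suppress=True,precision=2)
def rel(pos,R,o=None):
    o=o or observe(); R0=Ro.from_euler("xyz",o["ee_rot"]); 
    return (R0.inv()*R).as_rotvec(degrees=True), R0.inv().apply(np.array(pos)-o["eef_pos"])*1000
def down(yaw): return Ro.from_euler("xyz",[180,0,yaw],degrees=True)
def st():
    o=observe(); print("t",o["time_s"],"pos",(o["eef_pos"]*1000).round(1),"rpy",np.degrees(o["ee_rot"]),"F",o["force"],"gap",round(o["finger_gap"]*1000,1)); print("q",o["joint_positions"]); return o
E
python3 -c "
from rel import *
st();print(rel([.460,-.2135,.25],down(75)))"
```

```text
t 2.0 pos [ 217.2 -586.1  245.3] rpy [179.99  -0.    20.33] F [ 0.29 -0.55  0.13] gap 85.5
q [ 1.25  0.69 -0.19  1.57  0.16  0.9  -0.22]
(array([  0.01,   0.  , -54.67]), array([ 357.15, -265.01,   -4.69]))
```

Emit:
{"fn": "step_arm", "kwargs": {"dr": [[0, 0, -10], [0, 0, -20], [0, 0, -30], [0, 0, -40], [0, 0, -50], [0, 0, -54.7], [0, 0, -54.7], [0, 0, -54.7], [0, 0, -54.7], [0, 0, -54.7]], "linear": [[40, -30, -5], [85, -63, -5], [130, -96, -5], [175, -130, -5], [220, -163, -5], [265, -197, -5], [310, -230, -5], [357, -265, -5], [357, -265, -5], [357, -265, -5]], "fingers": [1, 1, 1, 1, 1, 1, 1, 1, 1, 1]}}

```text
time_s: 3.25
eef_pos: [0.4595, -0.2141, 0.2502]
ee_rot: [-3.141, 0.001, 1.309]
force: [0.3, -0.7, 0.2]
finger_gap: -0.0002
```

```bash
python3 -c "
from rel import *
o=st();print(rel([.460,-.2135,.23],down(75)))
s=snapshot('top');pickle.dump(s,open('top2.pkl','wb'))
from ov import *
s2=snapshot('scene')
A=[draw(q,[],[.46,-.21,.2],None,(50,38),8) for q in(s,s2)]
cv2.imwrite('pics/lev2.png',cv2.resize(np.hstack(A),None,fx=.5,fy=.5))
"
```

```text
t 3.25 pos [ 459.5 -214.1  250.2] rpy [-179.97    0.06   75.03] F [ 0.31 -0.68  0.18] gap -0.2
q [ 0.63  0.55 -0.44  1.9   0.33  0.76 -0.26]
(array([-0.03,  0.06,  0.03]), array([ 0.71,  0.36, 20.24]))
```

View pics/lev2.png

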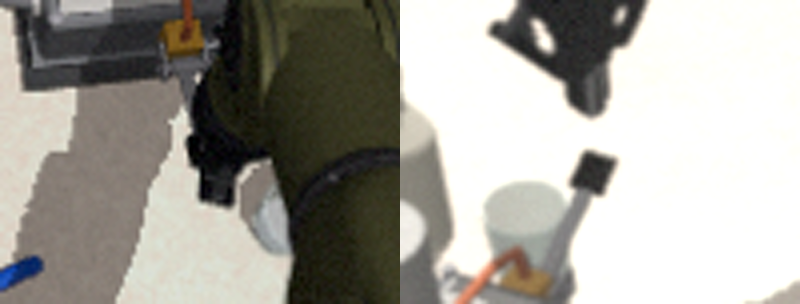

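The closed fingertips are directly above the pad in the scene view (fingers at about (590,105), pad at (592,172)), so I'll press down.

Emit:
{"fn": "step_arm", "kwargs": {"dr": [[0, 0, 0], [0, 0, 0], [0, 0, 0], [0, 0, 0], [0, 0, 0], [0, 0, 0], [0, 0, 0], [0, 0, 0]], "linear": [[0, 0, 20], [0, 0, 35], [0, 0, 48], [0, 0, 60], [0, 0, 72], [0, 0, 84], [0, 0, 96], [0, 0, 100]], "fingers": [1, 1, 1, 1, 1, 1, 1, 1]}}

```text
time_s: 4.35
eef_pos: [0.4606, -0.2136, 0.1498]
ee_rot: [3.14, -0.0, 1.31]
force: [0.2, 0.3, 5.3]
finger_gap: 0.0
```

Emit:
{"fn": "step_arm", "kwargs": {"dr": [[0, 0, 0], [0, 0, 0]], "linear": [[0, 0, 4], [0, 0, 8]], "fingers": [1, 1]}}

```text
time_s: 4.6
eef_pos: [0.4617, -0.2134, 0.1428]
ee_rot: [3.138, -0.001, 1.31]
force: [-0.4, -0.7, 5.2]
finger_gap: 0.0001
```

Emit:
{"fn": "step_arm", "kwargs": {"dr": [[0, 0, 0], [0, 0, 0]], "linear": [[0, 0, 3], [0, 0, 4]], "fingers": [1, 1]}}

```text
time_s: 4.85
eef_pos: [0.4615, -0.2134, 0.1388]
ee_rot: [3.138, -0.001, 1.31]
force: [0.2, 0.2, 5.6]
finger_gap: 0.0
```

Emit:
{"fn": "step_arm", "kwargs": {"dr": [[0, 0, 0], [0, 0, 0]], "linear": [[0, 0, 2], [0, 0, 3]], "fingers": [1, 1]}}

```text
time_s: 5.1
eef_pos: [0.4615, -0.2134, 0.1359]
ee_rot: [3.138, -0.001, 1.31]
force: [1.2, 0.1, 5.7]
finger_gap: -0.0002
```

Emit:
{"fn": "step_arm", "kwargs": {"dr": [[0, 0, 0], [0, 0, 0]], "linear": [[0, 0, 2], [0, 0, 3]], "fingers": [1, 1]}}

```text
time_s: 5.35
eef_pos: [0.4623, -0.2134, 0.1343]
ee_rot: [3.136, -0.0, 1.31]
force: [-2.1, 1.6, 23.6]
finger_gap: -0.0002
```

```bash
python3 -c "
from rel import *
from ov import *
st()
s=snapshot('top');s2=snapshot('scene')
A=[draw(q,[],[.47,-.21,.13],None,(50,38),8) for q in(s,s2)]
cv2.imwrite('pics/lev3.png',cv2.resize(np.hstack(A),None,fx=.5,fy=.5))
"
```

```text
t 5.35 pos [ 462.3 -213.4  134.3] rpy [179.68  -0.02  75.07] F [-2.11  1.58 23.61] gap -0.2
q [ 0.53  0.73 -0.31  2.01  0.47  0.46 -0.39]
```

View pics/lev3.png

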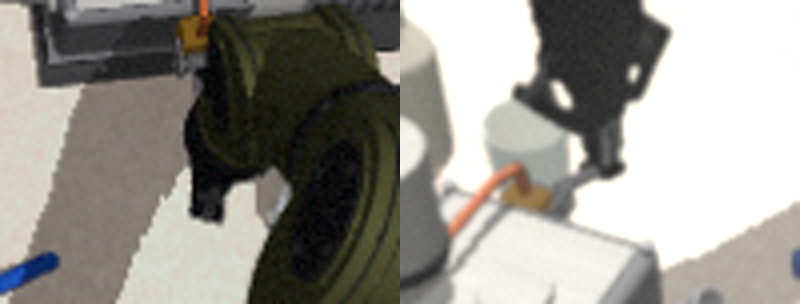

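The force jumped from 5.7 to 23.6 N with the fingertips at 120 mm, so the lever is on its stop. I'll release it now.

Emit:
{"fn": "step_arm", "kwargs": {"dr": [[0, 0, 0], [0, 0, 0], [0, 0, 0], [0, 0, 0], [0, 0, 0], [0, 0, 0]], "linear": [[0, 0, -20], [0, 0, -45], [0, 0, -75], [0, 0, -110], [0, 0, -145], [0, 0, -150]], "fingers": [1, 1, 1, 1, 1, 1]}}

```text
time_s: 6.2
eef_pos: [0.4611, -0.2136, 0.2842]
ee_rot: [3.137, 0.0, 1.31]
force: [-1.3, -0.2, -0.3]
finger_gap: -0.0001
```

```bash
python3 -c "
from rel import *
from ov import *
st()
g=np.array([.610+.06*.225,.1712+.06*.974,.06]); print(g)
print(rel([g[0],g[1],.28],down(77)))
s2=snapshot('scene'); w=cloud(s2)
m=(w[...,0]>.44)&(w[...,0]<.49)&(w[...,1]>-.24)&(w[...,1]<-.19)&(w[...,2]>.1)&(w[...,2]<.22)
print('pad',m.sum(),np.median(w[m],0),np.percentile(w[m][:,2],[5,95]))
"
```

```text
t 6.2 pos [ 461.1 -213.6  284.2] rpy [179.74   0.01  75.03] F [-1.3  -0.21 -0.26] gap -0.1
q [ 0.65  0.51 -0.47  1.86  0.3   0.84 -0.24]
[0.62 0.23 0.06]
(array([ 0.26,  0.01, -1.97]), array([470.15,  42.37,   4.29]))
pad 112 [ 0.47 -0.21  0.19] [0.18 0.2 ]
```

Emit:
{"fn": "step_arm", "kwargs": {"dr": [[0.2, 0, -2], [0.2, 0, -2], [0.2, 0, -2], [0.2, 0, -2], [0.2, 0, -2], [0.2, 0, -2], [0.2, 0, -2], [0.2, 0, -2], [0.2, 0, -2], [0.2, 0, -2]], "linear": [[55, 5, 0], [110, 10, 0], [165, 15, 0], [220, 20, 0], [275, 25, 0], [330, 30, 0], [385, 35, 0], [440, 40, 4], [470, 42, 4], [470, 42, 4]], "fingers": [1, 1, 0.8, 0.3, 0, 0, 0, 0, 0, 0]}}

```text
time_s: 7.5
eef_pos: [0.6205, 0.2332, 0.2758]
ee_rot: [-3.135, -0.0, 1.349]
force: [-0.4, -0.8, -0.1]
finger_gap: 0.0853
```

```bash
python3 -c "
from rel import *
from ov import *
st()
g=np.array([.610+.06*.225,.1712+.06*.974,.055])
print(rel(g,down(77)))
"
```

```text
t 7.5 pos [620.5 233.2 275.8] rpy [-179.6    -0.01   77.31] F [-0.44 -0.79 -0.14] gap 85.3
q [-0.21  0.74 -0.43  1.39  0.32  1.09 -0.91]
(array([-0.4 , -0.01,  0.31]), array([ -2.82,   5.23, 220.74]))
```

Emit:
{"fn": "step_arm", "kwargs": {"dr": [[-0.4, 0, 0.3], [-0.4, 0, 0.3], [-0.4, 0, 0.3], [-0.4, 0, 0.3], [-0.4, 0, 0.3], [-0.4, 0, 0.3]], "linear": [[-2.8, 5, 40], [-2.8, 5, 85], [-2.8, 5, 130], [-2.8, 5, 160], [-2.8, 5, 160], [-2.8, 5, 160]], "fingers": [0, 0, 0, 0, 0, 0]}}

```text
time_s: 8.25
eef_pos: [0.6261, 0.2254, 0.1191]
ee_rot: [3.137, -0.0, 1.338]
force: [0.0, 0.0, -0.2]
finger_gap: 0.0853
```

```bash
python3 -c "
from rel import *
from ov import *
st()
g=np.array([.610+.06*.225,.1712+.06*.974,.055])
print(rel(g,down(77)))
s=snapshot('top');s2=snapshot('scene')
d=(.610,.1712,np.radians(-103))
A=[draw(q,dipcurves(*d),[.61,.2,.08],None,(50,38),8) for q in(s,s2)]
cv2.imwrite('pics/g1.png',cv2.resize(np.hstack(A),None,fx=.5,fy=.5))
"
```

```text
t 8.25 pos [626.1 225.4 119.1] rpy [179.74  -0.02  76.68] F [ 0.03  0.   -0.22] gap 85.3
q [-0.23  0.91 -0.36  1.53  0.41  0.77 -0.99]
(array([ 0.26, -0.02, -0.32]), array([ 3.5 , -3.79, 64.08]))
```

View pics/g1.png

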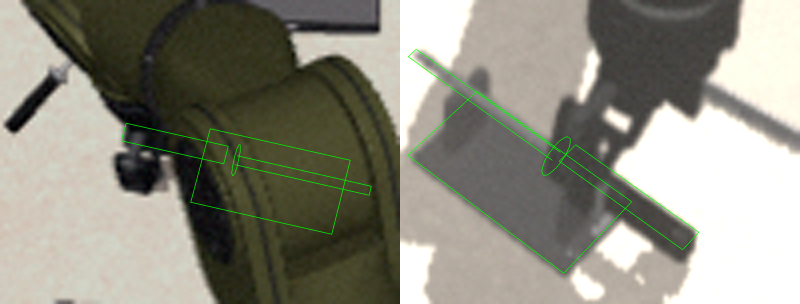

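Emit:
{"fn": "step_arm", "kwargs": {"dr": [[0.2, 0, -0.3], [0.2, 0, -0.3], [0.2, 0, -0.3], [0.2, 0, -0.3], [0.2, 0, -0.3]], "linear": [[3.5, -3.8, 0], [3.5, -3.8, 25], [3.5, -3.8, 50], [3.5, -3.8, 64], [3.5, -3.8, 64]], "fingers": [0, 0, 0, 0, 0]}}

```text
time_s: 8.98
eef_pos: [0.6223, 0.2302, 0.0537]
ee_rot: [-3.141, 0.001, 1.345]
force: [0.6, 0.0, 0.1]
finger_gap: 0.085
```

```bash
python3 -c "
from rel import *
from ov import *
st()
g=np.array([.610+.06*.225,.1712+.06*.974,.055])
print(rel(g,down(77)))
s=snapshot('top');s2=snapshot('scene')
A=[draw(q,[],[.61,.2,.08],None,(50,38),8) for q in(s,s2)]
cv2.imwrite('pics/g2.png',cv2.resize(np.hstack(A),None,fx=.5,fy=.5))
"
```

```text
t 8.975 pos [622.3 230.2  53.7] rpy [-179.94    0.04   77.05] F [0.58 0.04 0.12] gap 85.0
q [-0.25  1.   -0.33  1.55  0.45  0.67 -1.03]
(array([-0.06,  0.04,  0.05]), array([-0.25,  1.24, -1.26]))
```

View pics/g2.png

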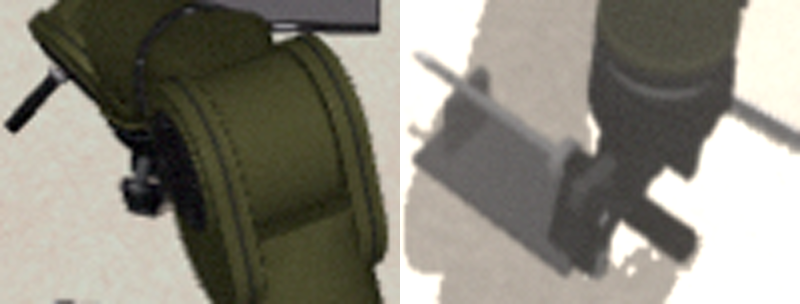

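Emit:
{"fn": "step_arm", "kwargs": {"dr": [[0, 0, 0], [0, 0, 0], [0, 0, 0], [0, 0, 0], [0, 0, 0], [0, 0, 0], [0, 0, 0], [0, 0, 0]], "linear": [[0, 1.2, -1], [0, 1.2, -1], [0, 1.2, -1], [0, 1.2, -1], [0, 1.2, -1], [0, 1.2, -1], [0, 1.2, -1], [0, 1.2, -1]], "fingers": [0.2, 0.5, 0.8, 1, 1, 1, 1, 1]}}

```text
time_s: 10.07
eef_pos: [0.6235, 0.23, 0.0553]
ee_rot: [-3.141, 0.0, 1.345]
force: [-3.6, -0.2, 4.7]
finger_gap: 0.0154
```

```bash
python3 -c "
from rel import *
st()"
```

```text
t 10.075 pos [623.5 230.   55.3] rpy [-179.95    0.02   77.03] F [-3.63 -0.24  4.68] gap 15.4
q [-0.25  1.   -0.33  1.55  0.45  0.67 -1.02]
```

Emit:
{"fn": "step_arm", "kwargs": {"dr": [[0, 0, 0], [0, 0, 0], [0, 0, 0], [0, 0, 0], [0, 0, 0], [0, 0, 0], [0, 0, 0], [0, 0, 0]], "linear": [[0, 0, -15], [0, 0, -40], [0, 0, -80], [0, 0, -125], [0, 0, -170], [0, 0, -215], [0, 0, -250], [0, 0, -250]], "fingers": [1, 1, 1, 1, 1, 1, 1, 1]}}

```text
time_s: 11.08
eef_pos: [0.6262, 0.2307, 0.3093]
ee_rot: [3.135, -0.005, 1.344]
force: [-0.1, -0.4, -2.2]
finger_gap: 0.0153
```

```bash
cat > look.py <<'E'
from rel import *
from ov import *
def held(o,grip=.06,dz=.005):
    # nominal dipstick pose from TCP: dip x = -tool x ; axis 5mm behind TCP
    R=Ro.from_euler("xyz",o["ee_rot"]).as_matrix(); p=o["eef_pos"]-dz*R[:,2]
    x=-R[:,0]; return p+grip*x, x
def dl(c,x):
    return [np.array([c,c+.12*x]),circ(c,x,.014),circ(c+.12*x,x,.004),np.array([c-.1*x,c])]
E
python3 -c "
from look import *
o=st()
c,x=held(o); print(c,x)
s=snapshot('top');s2=snapshot('scene')
A=[draw(q,dl(c,x),c,None,(50,38),8) for q in(s,s2)]
cv2.imwrite('pics/g3.png',cv2.resize(np.hstack(A),None,fx=.5,fy=.5))
"
```

```text
t 11.075 pos [626.2 230.7 309.3] rpy [179.59  -0.31  76.98] F [-0.12 -0.38 -2.15] gap 15.3
q [-0.2   0.71 -0.44  1.34  0.31  1.15 -0.9 ]
[0.61 0.17 0.31] [-0.23 -0.97 -0.01]
```

View pics/g3.png

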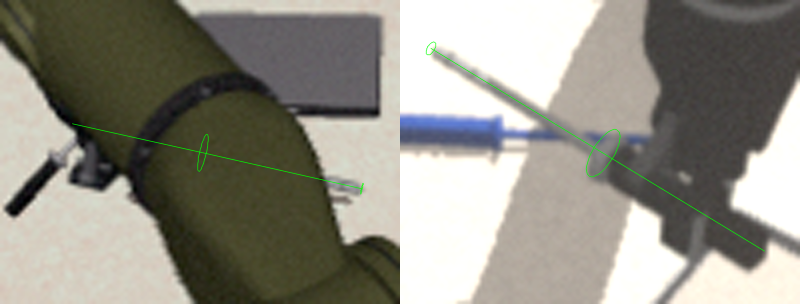

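```bash
cat >> look.py <<'E'
YAW=np.radians(7.1)
def tubeframe(x=.643,y=-.164,yaw=YAW):
    R,o=pumpframe(x,y,yaw); m=R@[-.03,.135,.18]+o; d=R@[0,np.cos(np.radians(40)),np.sin(np.radians(40))]
    return m,d,R@[1,0,0]
def ins(gap):  # TCP pose with tip 'gap' m outside the mouth (negative: inside)
    m,d,yy=tubeframe(); Z=np.cross(d,yy); R=np.stack([d,yy,Z],1)
    return m+d*(gap+.12+.06)+.005*Z, Ro.from_matrix(R)
E
python3 -c "
from look import *
o=st(); print(tubeframe()); p,R=ins(.04); print(p,R.as_matrix()); print(rel(p,R))"
```

```text
t 11.175 pos [624.1 229.5 305.1] rpy [179.97   0.02  77.02] F [-0.12  0.15 -1.47] gap 15.4
q [-0.2   0.71 -0.43  1.35  0.31  1.15 -0.9 ]
(array([ 0.6 , -0.03,  0.18]), array([-0.09,  0.76,  0.64]), array([0.99, 0.12, 0.  ]))
[0.58 0.14 0.32] [[-0.09  0.99 -0.08]
 [ 0.76  0.12  0.64]
 [ 0.64  0.   -0.77]]
(array([  7.04,  39.6 , -19.25]), array([-101.36,  -26.69,  -12.51]))
```

Emit:
{"fn": "step_arm", "kwargs": {"dr": [[1.4, 7.9, -3.8], [2.8, 15.8, -7.7], [4.2, 23.8, -11.5], [5.6, 31.7, -15.4], [7, 39.6, -19.2], [7, 39.6, -19.2], [7, 39.6, -19.2], [7, 39.6, -19.2]], "linear": [[-20, -5, -3], [-40, -10, -5], [-60, -16, -8], [-80, -21, -10], [-101, -27, -12.5], [-101, -27, -12.5], [-101, -27, -12.5], [-101, -27, -12.5]], "fingers": [1, 1, 1, 1, 1, 1, 1, 1]}}

```text
time_s: 12.18
eef_pos: [0.5744, 0.1395, 0.3181]
ee_rot: [3.141, -0.698, 1.697]
force: [0.1, -0.4, -1.7]
finger_gap: 0.0149
```

```bash
python3 -c "
from look import *
s2=snapshot('scene');s=snapshot('top')
o=st(); p,R=ins(.04); print(rel(p,R))
c,x=held(o); m,d,_=tubeframe()
pc=pumpcurves(.643,-.164,YAW)
A=[draw(q,dl(c,x)+pc[1:3],m+.05*d,None,(50,38),8) for q in(s,s2)]
cv2.imwrite('pics/g4.png',cv2.resize(np.hstack(A),None,fx=.5,fy=.5))
pickle.dump((s,s2,o),open('pre.pkl','wb'))
"
```

```text
t 12.275 pos [574.6 139.3 318.3] rpy [179.93 -39.97  97.27] F [-0.63 -0.32 -0.87] gap 15.1
q [ 0.54  0.82 -0.98  1.61 -0.05  0.91 -0.07]
(array([-0.05,  0.03,  0.13]), array([-2.52,  0.38, -1.23]))
```

View pics/g4.png

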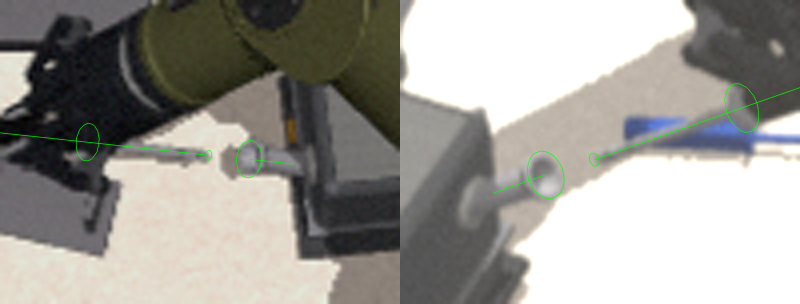

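```bash
python3 -c "
from look import *
s,s2,o=pickle.load(open('pre.pkl','rb'))
c,x=held(o); m,d,yy=tubeframe(); n2=np.cross(d,yy)
print('tip lateral in tube frame (yy,n) mm at mouth:',[( (c+.12*x-m)@v*1000).round(2) for v in (d,yy,n2)])
for nm,q in(('top',s),('scene',s2)):
    w=cloud(q).reshape(-1,3); E=q['extrinsics']; cam=-E[:3,:3].T@E[:3,3]
    for lab,a,ax,lo,hi,r in(('rod',c,x,.02,.118,.012),('tube',m,-d,.012,.05,.02)):
        t=(w-a)@ax; v=w-a-t[:,None]*ax; k=(t>lo)&(t<hi)&(np.linalg.norm(v,axis=1)<r)
        vd=cam-a; vd-=vd@ax*ax; vd/=np.linalg.norm(vd); sd=np.cross(ax,vd)
        V=v[k]*1000; print(nm,lab,k.sum(),'side med',np.median(V@sd),'ext',np.percentile(V@sd,[3,97]),'toward cam',np.median(V@vd), 'sd in yy,n',sd@yy,sd@n2)
    # rim disk
    t=(w-m)@d; v=w-m-t[:,None]*d; k=(abs(t)<.008)&(np.linalg.norm(v,axis=1)<.022)
    V=v[k]*1000; print(nm,'rim',k.sum(),'yy',np.percentile(V@yy,[3,50,97]),'n',np.percentile(V@n2,[3,50,97]))
"
```

```text
tip lateral in tube frame (yy,n) mm at mouth: [np.float64(42.52), np.float64(0.03), np.float64(1.14)]
top rod 57 side med 1.3880838265239968 ext [-2.41  4.98] toward cam 2.108754026997574 sd in yy,n -0.9377858964834672 0.3472062270672265
top tube 57 side med -1.6029495443481152 ext [-10.74   8.55] toward cam 8.23885319399127 sd in yy,n -0.936965914537114 0.34942077069863675
top rim 42 yy [-11.99   2.18  13.44] n [-15.49  -0.42  13.13]
scene rod 106 side med 0.19391500809936418 ext [-3.55  4.  ] toward cam 0.5834215199632398 sd in yy,n -0.4935566326963976 -0.8697133660002754
scene tube 92 side med 0.13736376567164776 ext [-9.07  9.6 ] toward cam 7.776137691995173 sd in yy,n -0.4930075202865134 -0.8700250484560447
scene rim 79 yy [-12.51  -1.75  14.64] n [-13.86   0.9   12.91]
```

Emit:
{"fn": "step_arm", "kwargs": {"dr": [[0, 0, 0], [0, 0, 0], [0, 0, 0], [0, 0, 0], [0, 0, 0], [0, 0, 0]], "linear": [[0, 2, -2], [-15, 2, -2], [-30, 2, -2], [-45, 2, -2], [-60, 2, -2], [-60, 2, -2]], "fingers": [1, 1, 1, 1, 1, 1]}}

```text
time_s: 13.02
eef_pos: [0.5829, 0.089, 0.2792]
ee_rot: [-3.139, -0.698, 1.69]
force: [-0.0, 0.5, -1.5]
finger_gap: 0.0151
```

```bash
python3 -c "
from look import *
s2=snapshot('scene');s=snapshot('top')
o=st(); p,R=ins(-.12); print(rel(p,R))
c,x=held(o); m,d,_=tubeframe()
pc=pumpcurves(.643,-.164,YAW)
A=[draw(q,[],m+.05*d,None,(50,38),8) for q in(s,s2)]
cv2.imwrite('pics/g5.png',cv2.resize(np.hstack(A),None,fx=.5,fy=.5))
"
```

```text
t 13.125 pos [582.8  91.1 280.9] rpy [-179.99  -40.07   97.05] F [-0.79  0.84 -1.  ] gap 15.2
q [ 0.6   0.89 -0.96  1.6  -0.01  0.92 -0.01]
(array([ 0.03, -0.07, -0.04]), array([-101.08,   -1.75,    1.43]))
```

View pics/g5.png

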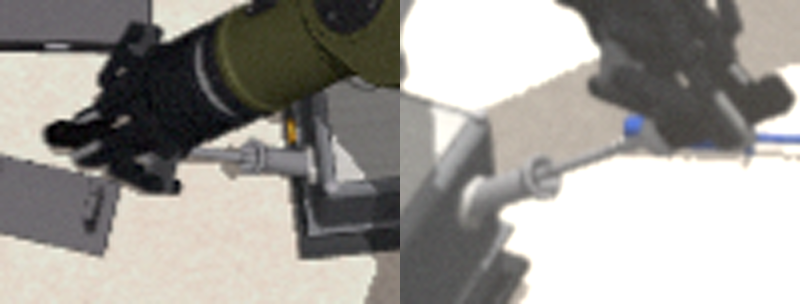

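The tip is inside the mouth with no contact force, so I'll push on.

Emit:
{"fn": "step_arm", "kwargs": {"dr": [[0, 0, 0], [0, 0, 0], [0, 0, 0], [0, 0, 0]], "linear": [[-8, -0.5, 0.5], [-16, -0.5, 0.5], [-24, -0.5, 0.5], [-30, -0.5, 0.5]], "fingers": [1, 1, 1, 1]}}

```text
time_s: 13.62
eef_pos: [0.5852, 0.0676, 0.2604]
ee_rot: [-3.141, -0.698, 1.693]
force: [0.3, 0.1, -1.6]
finger_gap: 0.0154
```

Emit:
{"fn": "step_arm", "kwargs": {"dr": [[0, 0, 0], [0, 0, 0], [0, 0, 0], [0, 0, 0]], "linear": [[-10, 0, 0], [-20, 0, 0], [-30, 0, 0], [-30, 0, 0]], "fingers": [1, 1, 1, 1]}}

```text
time_s: 14.12
eef_pos: [0.588, 0.0444, 0.2408]
ee_rot: [-3.14, -0.698, 1.691]
force: [0.1, 0.2, -1.4]
finger_gap: 0.0151
```

```bash
python3 -c "
from look import *
o=st(); p,R=ins(-.12); print(rel(p,R)); print(o['torque'])
m,d,yy=tubeframe(); print('F along d,yy,n',[o['force']@v for v in(d,yy,np.cross(d,yy))])"
```

```text
t 14.125 pos [588.   44.4 240.8] rpy [-179.9  -40.    96.9] F [ 0.15  0.16 -1.38] gap 15.1
q [ 0.65  0.95 -0.94  1.59  0.03  0.93  0.06]
(array([ 0.03, -0.  , -0.15]), array([-39.24,  -1.06,   1.04]))
[-0.76 -0.09 -0.02]
F along d,yy,n [np.float64(-0.7805197349914209), np.float64(0.16494260553350046), np.float64(1.1440049824106706)]
```

Going in free. I'll continue, slowing down near the stop.

Emit:
{"fn": "step_arm", "kwargs": {"dr": [[0, 0, 0], [0, 0, 0], [0, 0, 0], [0, 0, 0]], "linear": [[-10, 0, 0], [-20, 0, 0], [-30, 0, 0], [-32, 0, 0]], "fingers": [1, 1, 1, 1]}}

```text
time_s: 14.62
eef_pos: [0.5909, 0.0201, 0.2202]
ee_rot: [-3.14, -0.698, 1.692]
force: [-0.1, 0.2, -1.0]
finger_gap: 0.0151
```

Emit:
{"fn": "step_arm", "kwargs": {"dr": [[0, 0, 0], [0, 0, 0], [0, 0, 0]], "linear": [[-2, 0, 0], [-4, 0, 0], [-4, 0, 0]], "fingers": [1, 1, 1]}}

```text
time_s: 15.0
eef_pos: [0.5913, 0.0182, 0.2186]
ee_rot: [-3.142, -0.698, 1.694]
force: [0.4, -0.0, -0.8]
finger_gap: 0.0155
```

```bash
python3 -c "
from look import *
o=st(); p,R=ins(-.12); print(rel(p,R)); print(o['torque'])
m,d,yy=tubeframe(); print('F along d,yy,n',[o['force']@v for v in(d,yy,np.cross(d,yy))])
s2=snapshot('scene');s=snapshot('top')
A=[draw(q,[],m+.03*d,None,(50,38),8) for q in(s,s2)]
cv2.imwrite('pics/g6.png',cv2.resize(np.hstack(A),None,fx=.5,fy=.5))"
```

```text
t 15.0 pos [591.3  18.2 218.6] rpy [-180.    -40.01   97.06] F [ 0.4  -0.02 -0.83] gap 15.5
q [ 0.68  0.99 -0.93  1.57  0.05  0.94  0.1 ]
(array([ 0.02, -0.01, -0.03]), array([-4.83, -1.24,  1.03]))
[-0.8  -0.12  0.02]
F along d,yy,n [np.float64(-0.5827496793991308), np.float64(0.3943925321268065), np.float64(0.5885991046458954)]
```

View pics/g6.png

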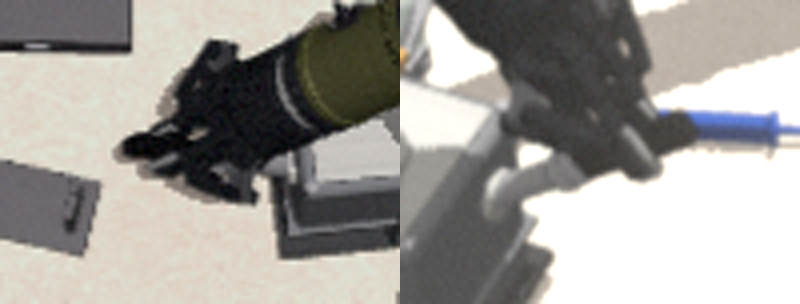

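Emit:
{"fn": "step_arm", "kwargs": {"dr": [[0, 0, 0], [0, 0, 0], [0, 0, 0]], "linear": [[-1.5, 0, 0], [-3, 0, 0], [-3, 0, 0]], "fingers": [1, 1, 1]}}

```text
time_s: 15.48
eef_pos: [0.5916, 0.0157, 0.2165]
ee_rot: [-3.141, -0.698, 1.693]
force: [-0.9, -0.2, -1.8]
finger_gap: 0.0152
```

Emit:
{"fn": "step_arm", "kwargs": {"dr": [[0, 0, 0], [0, 0, 0], [0, 0, 0]], "linear": [[-1, 0, 0], [-2, 0, 0], [-2, 0, 0]], "fingers": [1, 1, 1]}}

```text
time_s: 15.85
eef_pos: [0.5918, 0.0147, 0.2156]
ee_rot: [-3.142, -0.699, 1.694]
force: [-0.7, 1.5, -0.5]
finger_gap: 0.0151
```

Emit:
{"fn": "step_arm", "kwargs": {"dr": [[0, 0, 0], [0, 0, 0], [0, 0, 0]], "linear": [[-1, 0, 0], [-2, 0, 0], [-2, 0, 0]], "fingers": [1, 1, 1]}}

```text
time_s: 16.23
eef_pos: [0.5917, 0.0146, 0.2155]
ee_rot: [3.141, -0.701, 1.696]
force: [-1.5, 4.1, 5.2]
finger_gap: 0.0154
```

```bash
python3 -c "
from look import *
o=st(); p,R=ins(-.12); print(rel(p,R)); print(o['torque'])
m,d,yy=tubeframe(); print('F along d,yy,n',[o['force']@v for v in(d,yy,np.cross(d,yy))])"
```

```text
t 16.225 pos [591.7  14.6 215.5] rpy [179.97 -40.18  97.18] F [-1.5   4.1   5.22] gap 15.4
q [ 0.68  1.   -0.93  1.57  0.05  0.94  0.1 ]
(array([-0.02, -0.18,  0.06]), array([-0.06, -1.17,  0.95]))
[0.48 0.27 0.18]
F along d,yy,n [np.float64(6.616860930944767), np.float64(-0.9810564291679558), np.float64(-1.261599180010395)]
```

Emit:
{"fn": "step_arm", "kwargs": {"dr": [[0, 0, 0], [0, 0, 0], [0, 0, 0]], "linear": [[-1, 0, 0], [-2, 0, 0], [-2, 0, 0]], "fingers": [1, 1, 1]}}

```text
time_s: 16.6
eef_pos: [0.5917, 0.0146, 0.2155]
ee_rot: [3.141, -0.704, 1.698]
force: [-2.6, 5.3, 8.3]
finger_gap: 0.0154
```

```bash
python3 -c "
from look import *
o=st(); p,R=ins(-.12); print(rel(p,R))
m,d,yy=tubeframe(); print('F along d,yy,n',[o['force']@v for v in(d,yy,np.cross(d,yy))])
s2=snapshot('scene')
cv2.imwrite('pics/g7.png',draw(s2,[],m+.03*d,None,(50,38),8))
"
```

```text
t 16.6 pos [591.7  14.6 215.5] rpy [179.94 -40.32  97.27] F [-2.65  5.27  8.29] gap 15.4
q [ 0.68  1.   -0.93  1.56  0.05  0.94  0.1 ]
(array([-0.05, -0.32,  0.13]), array([-0.01, -1.16,  0.95]))
F along d,yy,n [np.float64(9.59011378912624), np.float64(-1.9771367956470085), np.float64(-2.7806626829209824)]
```

View pics/g7.png

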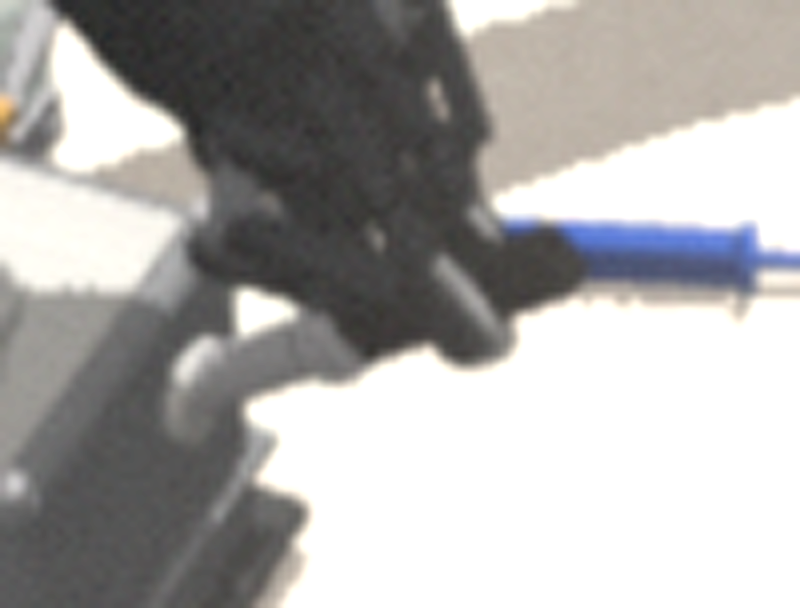

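The collar is seated: the axial force is 9.6 N, the arm no longer advances, and the depth matches the model to 0.1 mm. Now I'll draw it straight out.

Emit:
{"fn": "step_arm", "kwargs": {"dr": [[0, 0, 0], [0, 0, 0], [0, 0, 0], [0, 0, 0], [0, 0, 0], [0, 0, 0], [0, 0, 0], [0, 0, 0], [0, 0, 0], [0, 0, 0]], "linear": [[10, 0, 0], [30, 0, 0], [50, 0, 0], [70, 0, 0], [90, 0, 0], [110, 0, 0], [130, 0, 0], [155, 0, 0], [180, 0, 0], [180, 0, 0]], "fingers": [1, 1, 1, 1, 1, 1, 1, 1, 1, 1]}}

```text
time_s: 17.9
eef_pos: [0.5748, 0.1511, 0.331]
ee_rot: [3.137, -0.699, 1.701]
force: [-0.3, 0.3, -1.3]
finger_gap: 0.015
```

```bash
python3 -c "
from look import *
s2=snapshot('scene');s=snapshot('top')
o=st()
c,x=held(o); m,d,_=tubeframe()
A=[draw(q,dl(c,x),c,None,(50,38),8) for q in(s,s2)]
cv2.imwrite('pics/g8.png',cv2.resize(np.hstack(A),None,fx=.5,fy=.5))
for q in(s,s2):
    w=cloud(q); z=w[...,2]
    k=(z>.003)&(z<.03)&(abs(w[...,0]-.416)<.1)&(abs(w[...,1]-.257)<.12)
    print(cv2.minAreaRect((w[k][:,:2]*1000).astype(np.float32)))
"
```

```text
t 18.0 pos [575.3 147.7 328.1] rpy [-179.99  -39.94   97.05] F [ 0.09 -1.27 -1.68] gap 15.1
q [ 0.53  0.81 -0.98  1.6  -0.05  0.91 -0.09]
((416.40985107421875, 257.20556640625), (199.57827758789062, 239.09100341796875), 0.18261680006980896)
((415.05615234375, 257.56121826171875), (196.4434814453125, 237.98394775390625), 0.4426529109477997)
```

View pics/g8.png

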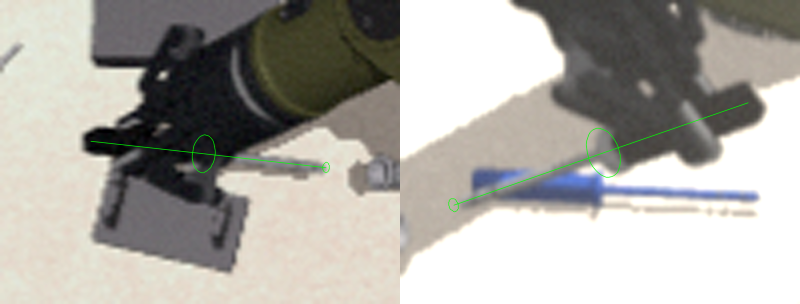

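It's fully out and hasn't slipped: the held-pose overlay matches in both views, with the tip at (455,205) in the scene view. Next I'll level it and move it over the tray.

```bash
python3 -c "
from look import *
o=observe()
R=down(105); t=R.as_matrix()[:,0]; p=np.array([.416,.257,.155])+.18*t; print(p)
print(rel([p[0],p[1],.30],R))
for q,f in((.5,.3),):pass
"
```

```text
[0.37 0.43 0.15]
(array([  2.76, -39.87,  -7.62]), array([ 216.81, -169.52,  218.23]))
```

Emit:
{"fn": "step_arm", "kwargs": {"dr": [[0.4, -5, -1], [0.7, -10, -1.9], [1, -15, -2.9], [1.4, -20, -3.8], [1.7, -25, -4.8], [2.1, -30, -5.7], [2.5, -35, -6.7], [2.8, -39.9, -7.6], [2.8, -39.9, -7.6], [2.8, -39.9, -7.6]], "linear": [[27, -21, 27], [54, -42, 54], [81, -63, 82], [108, -85, 109], [135, -106, 136], [162, -127, 164], [190, -148, 191], [217, -169, 218], [217, -169, 218], [217, -169, 218]], "fingers": [1, 1, 1, 1, 1, 1, 1, 1, 1, 1]}}

```text
time_s: 19.25
eef_pos: [0.3704, 0.4307, 0.3002]
ee_rot: [-3.14, 0.001, 1.832]
force: [1.3, 0.2, -2.0]
finger_gap: 0.0149
```

Emit:
{"fn": "step_arm", "kwargs": {"dr": [[0, 0, 0], [0, 0, 0], [0, 0, 0], [0, 0, 0], [0, 0, 0], [0, 0, 0], [0, 0, 0], [0, 0, 0]], "linear": [[0, 0, 25], [0, 0, 55], [0, 0, 85], [0, 0, 110], [0, 0, 130], [0, 0, 140], [0, 0, 140], [0, 0, 140]], "fingers": [1, 1, 1, 1, 1, 1, 1, 1]}}

```text
time_s: 20.25
eef_pos: [0.3705, 0.4316, 0.1619]
ee_rot: [3.141, -0.002, 1.831]
force: [0.3, -0.2, -1.5]
finger_gap: 0.0149
```

```bash
python3 -c "
from look import *
s2=snapshot('scene');s=snapshot('top')
o=st()
c,x=held(o); print('tip',(c+.12*x)*1000,'axis',x)
for q in(s,s2):
    w=cloud(q).reshape(-1,3); t=(w-c)@x; v=w-c-t[:,None]*x; k=(t>.02)&(t<.13)&(np.linalg.norm(v,axis=1)<.015); print(k.sum(), 'tmax',t[k].max() if k.any() else 0)
    if k.sum()>20:
        f=np.polyfit(t[k],w[k][:,2],1); print('slope deg',np.degrees(np.arctan(f[0])),'z',np.median(w[k][:,2]))
A=[draw(q,dl(c,x),c+.03*x,None,(70,52),6) for q in(s,s2)]
cv2.imwrite('pics/g9.png',cv2.resize(np.hstack(A),None,fx=.47,fy=.47))
A=[cv2.resize(q['frame'][:,:,::-1],(400,300)) for q in(s,s2)]
cv2.imwrite('pics/g10.png',np.hstack(A))
"
```

```text
t 20.35 pos [370.3 431.9 162. ] rpy [179.96  -0.11 104.97] F [ 0.35  0.44 -0.41] gap 15.0
q [-0.7   0.75 -0.42  1.81  0.46  0.67 -1.12]
tip [416.75 257.96 166.62] axis [ 0.26 -0.97 -0.  ]
16 tmax 0.1210345774780525
132 tmax 0.1193722438371462
slope deg -0.5629744988814702 z 0.16878120949026987
```

View pics/g9.png

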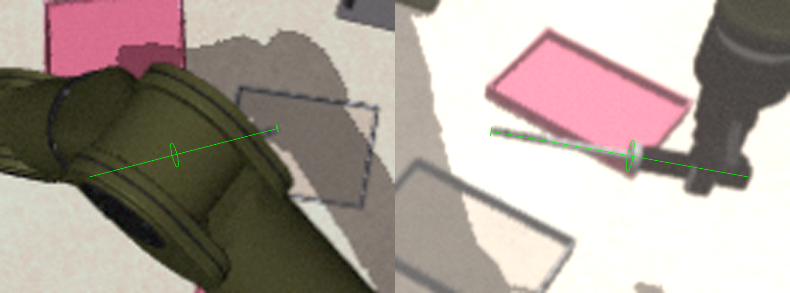

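View pics/g10.png

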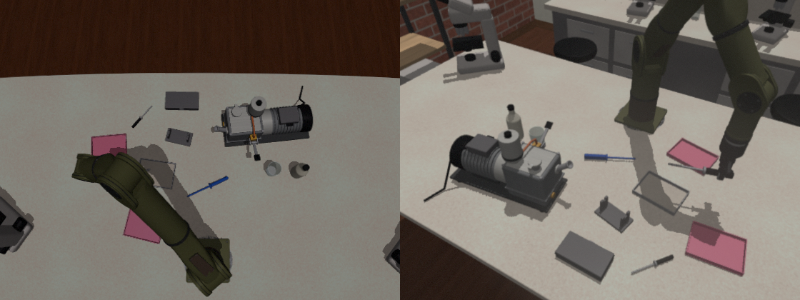

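Emit:
{"fn": "step_arm", "kwargs": {"dr": [[0, 0, 0], [0, 0, 0], [0, 0, 0], [0, 0, 0]], "linear": [[0, 0, 0], [0, 0, 0], [0, 0, 0], [0, 0, 0]], "fingers": [1, 1, 1, 1]}}

```text
time_s: 20.85
eef_pos: [0.3698, 0.4315, 0.1611]
ee_rot: [-3.141, -0.001, 1.833]
force: [-0.1, 0.7, -1.8]
finger_gap: 0.0148
```

```bash
python3 -c "
from look import *
st(); print(job_done())"
```

```text
t 20.85 pos [369.8 431.5 161.1] rpy [-179.97   -0.05  105.  ] F [-0.05  0.67 -1.82] gap 14.8
q [-0.7   0.75 -0.42  1.81  0.46  0.67 -1.12]
the job is handed in; nothing more can be done
None
```

The oil check is done and handed in at 20.9 s, with no failed checks; `job_done()` gives no verdict.

- **Lever:** I pressed it until the force jumped from 5.7 to 23.6 N with the fingertips at 120 mm, which is the stop. After release, depth readings put the pad back at about 190 mm.
- **Dipstick in the tube:** I gripped the handle about 60 mm behind the collar. It went in freely and stopped at the predicted depth, to 0.1 mm, with about 9.6 N along the tube. The finger hid the collar at the mouth, so that rests on force and position. I then drew it straight out, and it showed no slip in the grip.
- **Final hold:** The tip is over the middle of the steel tray at about (0.417, 0.258), 0.166 m up. The rod is level to about 0.6° in the scene camera. The top camera saw too little of the rod to confirm that.
- **Bystanders:** The bottle, beaker and slide box look unmoved in the last pictures; I did not re-measure their positions.

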